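# Turn the mill's castle nut to its next slot and lock it

## Robot

A 6-joint arm with a two-finger parallel gripper is mounted at the origin on a cart in front of the work surface, level with it; the furniture and walls round the work are solid. World frame = base frame: x ahead of the robot, y to its left, z up, the work surface at z = 0. Lengths are in m, angles in rad, forces in N, time in s.
With the tool pointing down it reaches from about 0.275 to 0.85 m from the base axis. Payload 19 kg.
Tool frame: the origin (TCP) lies at the very end of the fingers, on their centre line; the grasp point (between the pads) lies 19 mm behind it; z points along the fingers, y is the line along which they close (so a half turn about z gives the same grasp; the last joint's range is limited). The gripper opens to 85 mm and grips with 20 to 120 N. Pads are 22 mm wide; open, the fingers measure 114 mm over their backs; the gripper's body (76 mm by 85 mm) begins 54 mm behind the grasp point. The pads swing forward as they close: fully open they stand 13 mm farther back than shut.
Start: joints at [-1.389, 0.15, 1.437, -0, 1.554, -0.134], TCP at [0.179, -0.547, 0.199] pointing down, gripper open.
Joint ranges: [-2.8, 2.8], [-0.68, 2.1], [0.12, 2.68], [-1.39, 4.53], [0.16, 2.79], [-2.81, 2.81]. Speed limits (rad/s): [1.89, 1.89, 2.22, 3.01, 3.01, 3.01].

## Interface

Orientations are given as a unit quaternion [w, x, y, z].
In Python, from bench import * gives the robot as it stands. The module is installed in compiled form; this text tells all that it offers. Calls block until the motion is done:
- move_to(position, orientation): joint-space move of the TCP to a pose.
- servo_line(position, frame=None, rate=0.15): straight line of the TCP; frame=None keeps the orientation; rate is the mean speed in m/s.
- movej(angles): joint-space move.
- open_jaws() and close(): open the fingers fully, or close them until they stop; the grip force is fixed at half the most.
- pause(seconds).
- ik(position, orientation): joint angles nearest the present ones, or None.
- get_state(): the state.
- camera(name): name is "scene" or "top"; returns a dict with "pixels" (400x640x3 uint8, red, green, blue), "fx", "fy", "cx", "cy" (pixels), "k1" (the pictures are not rectified: a ray, as slopes to the right and down, at radius r is drawn at 1 + k1 r^2 times it, then the intrinsics apply), "R" (3x3) and "t" (3): a world point X has camera coordinates R X + t. Camera axes: x right, y down, z forward; pixel columns grow to the right and rows downward; lengths in m; the calibration is good to about 2 mm. A picture is of the moment at which its call begins. There is no depth.
A pose or a line that the arm cannot do raises MotionError and nothing moves.
- job_done(): hands the job in; it is judged then, once.
The state is a dict: "time_s": time; "qpos": joint angles; "qd": joint speeds; "joint_efforts": joint torques, N m; "position": TCP position; "ee_rot": TCP orientation; "contact_force": force on the tool from outside, world axes, zero at the start; "torque": the same for the moment, N m; "finger_gap": finger opening in m; "grip_force": force on a finger pad.
Only numpy, scipy, OpenCV 4.12 (cv2) and the standard library are available. Lean on these libraries where they do the work, as an engineer would, in place of code of your own. Each camera call takes 0.05 s, during which the arm holds its last target. There are 200 camera calls.

## Task

Tighten the slotted castle nut on top of the green hand mill clockwise (seen from above) until its next slot meets the cross hole and the spring plunger riding on the crown clicks in, stopping there without forcing the nut against the plunger, turning it back or skipping a slot. Then gently swing the red keeper bar fully down behind the plunger's brass knob, leaving the plunger engaged, the things standing round the mill undisturbed and the robot clear.

Things in the scene. Friction and masses are not known exactly. Their poses are not given: they have to be found in the camera images.
- mill: green cast hand mill, screwed down, base plate 235 x 150 x 12 mm. Origin on the worktop on the axis of the vertical spindle, z up, x from the spindle to the plunger bracket (x = 60 to 74, 36 wide, up to z = 104 mm). Housing radius 58 up to z = 46, neck radius 21, nut, spindle (radius 9) up to z = 111. Neither nut, robot nor anything else may press on mill, plunger or keeper with over 25 N
- nut_center (a point): on the spindle axis, 75 mm up, mid height of the nut's fluted steel collar: round, 55 mm in diameter, z = 60 to 90 mm, free all round to be gripped from above at any yaw. The crown above (49 mm in diameter, z = 90 to 104) has six slots, 11 mm wide, 60 degrees apart. Axes as the mill's
- nut (a joint): turn of the castle nut in rad, 0 at the start, growing clockwise seen from above (tightening). Friction holds it with 0.2 N m, a little more where the plunger rides. Where the slots stand is not measured: the next comes in line somewhere between 0.3 and 0.85; from there the nut can turn only about 3 degrees on before it is blocked by the plunger, 24 mm from the axis
- plunger_guide (a point): fixed point where the plunger's axis leaves the bracket (mill x = 54.5, y = 0, z = 97 mm). Steel plunger, 8 mm thick, along mill x, sprung inward with 1 to 3 N, its position not measured. At first its round tip rides on the crown, its brass knob (18 mm thick) at x = 94 to 111; in a slot it snaps 19 mm in, into the spindle's cross hole, the knob then at x = 75 to 92, close to the bracket
- keeper (a joint): turn of the red keeper bar in rad: 0 open, slanting up 45 degrees; 0.785 level, at a hard stop. Bar 44 x 14 x 6 mm; hinge along mill x at x = 96.5, y = 24, z = 102 mm, bar pointing from it to the mill's -y (open, its end reaches z = 138). Stays where left (0.05 N m friction). The knob is in its way unless the plunger has snapped in
- keeper_press (a point): middle of the top edge of the keeper bar as it lies when fully down: mill x = 96.5, y = 6, z = 109 mm. Pressing straight down over this point swings the open bar down. This point does not move with the bar; its axes are the mill's
- coffee_jar: glass jar with black lid, 79 mm in diameter, 154 mm high, loose bystander; origin under its centre
- tin: food tin, 76 mm in diameter, 58 mm high, loose bystander; origin under its centre
- tumbler: drinking glass, 80 mm in diameter, 91 mm high, loose bystander; origin under its centre

How it is judged:
By the outcome, as a careful person would: the job done as asked, in the order asked, and still so for the second after the job is handed in, with the robot touching nothing.
It also fails if it takes over 72 s, if anything falls off the work surface, if the arm or the gripper's body presses on something with over 40 N, if the wrist force passes 120 N, or if a joint passes its speed limit or range.

## Working session

There is one attempt and no reset: what is moved stays moved. The work goes in short steps, each a Python script; the robot and the scene stay as the last script left them, time stands still between calls to the robot, and variables do not carry over. Pictures are saved under pics/ and viewed, at most 10 in all, crops included, and the job is handed in when it is done.

```bash
mkdir -p pics; python3 - <<'E'
from bench import *
import cv2,pickle
d={}
for n in("scene","top"):
    c=camera(n);d[n]=c
    cv2.imwrite(f"pics/{n}0.png",c["pixels"][:,:,::-1])
    print(n,c["fx"],c["fy"],c["cx"],c["cy"],c["k1"],(-c["R"].T@c["t"]),c["R"].round(3).tolist())
pickle.dump(d,open("c0.pkl","wb"))
print(get_state())
E
```

```text
scene 372.7551960991862 372.7551960991862 317.32048649481436 208.43495506926428 -0.05554103819625402 [0.26105176 0.55659295 0.87726638] [[-0.852, -0.523, -0.001], [-0.413, 0.674, -0.613], [0.321, -0.522, -0.79]]
top 478.91075689698835 478.91075689698835 322.70435098492527 202.97857574238816 -0.1040435802403317 [0.46317426 0.02781782 1.55573805] [[-0.026, -1.0, 0.005], [-0.997, 0.025, -0.07], [0.07, -0.007, -0.998]]
{'time_s': 0.1, 'qpos': array([-1.38903260e+00,  1.50909719e-01,  1.43796203e+00, -8.96451006e-06,
        1.55380492e+00, -1.33993586e-01]), 'qd': array([-1.28293281e-03, -7.26628661e-04, -1.63471279e-03, -7.68273395e-04,
        6.01962650e-06,  5.80904271e-04]), 'joint_efforts': array([ 2.83699963e-03, -7.14389563e+01, -5.71792746e+01, -5.62399837e-04,
        7.11865388e-03,  9.09199542e-06]), 'position': array([ 0.17849232, -0.54631891,  0.19895328]), 'ee_rot': array([-5.41745963e-04,  9.87562873e-01,  1.57223659e-01, -1.74249476e-05]), 'contact_force': array([-0.69726862,  0.42656892,  0.61457902]), 'torque': array([-0.00799839, -0.02419989, -0.05937026]), 'grip_force': 0.0, 'finger_gap': 0.08513434259158152}
```

View pics/top0.png

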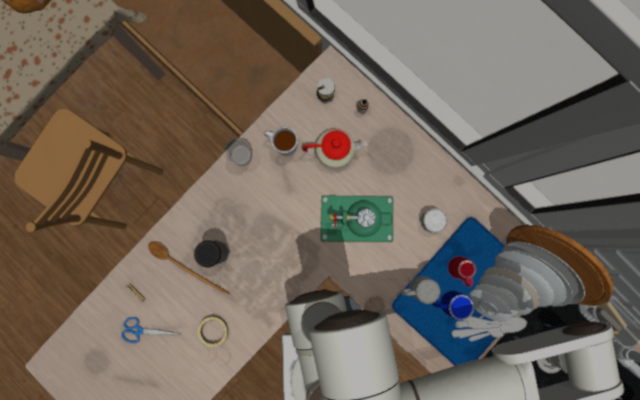

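View pics/scene0.png

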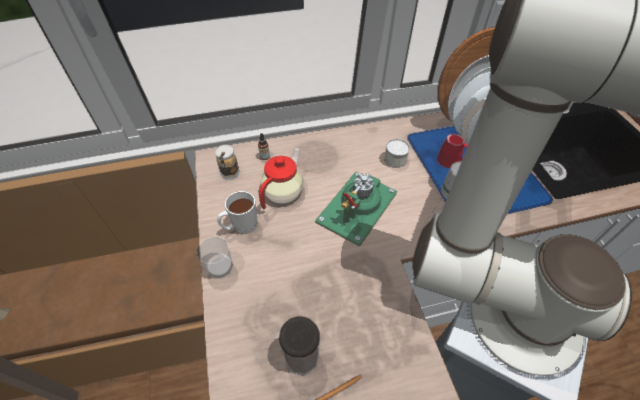

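The top view shows the mill plate at about columns 322-393, rows 196-241, with the nut near (365,217) and the bracket, knob and keeper to its left near (335,217). The tin is at (433,220), the jar at (210,253) and the tumbler at (239,152), all clear of the mill. In the scene view the nut is near (364,183).

```bash
cat > h.py <<'E'
import numpy as np,cv2,pickle
def KD(c): return np.array([[c["fx"],0,c["cx"]],[0,c["fy"],c["cy"]],[0,0,1]]),np.array([c["k1"],0,0,0,0.])
def cast(c,px,z):
    K,D=KD(c);s=cv2.undistortPoints(np.array(px,float).reshape(-1,1,2),K,D).reshape(-1,2)
    d=np.c_[s,np.ones(len(s))]@c["R"];o=-c["R"].T@c["t"]
    return o+d*((z-o[2])/d[:,2])[:,None]
def proj(c,X):
    K,D=KD(c);return cv2.projectPoints(np.array(X,float).reshape(-1,1,3),cv2.Rodrigues(c["R"])[0],c["t"],K,D)[0].reshape(-1,2)
def crop(c,u,v,w,h,s,fn):
    p=np.ascontiguousarray(c["pixels"][v:v+h,u:u+w,::-1]);cv2.imwrite(fn,cv2.resize(p,None,fx=s,fy=s,interpolation=cv2.INTER_CUBIC))
E
python3 - <<'E'
from h import *
d=pickle.load(open("c0.pkl","rb"))
for n in d:
    c=d[n];hsv=cv2.cvtColor(c["pixels"],cv2.COLOR_RGB2HSV)
    m=cv2.inRange(hsv,(60,90,30),(90,255,255))
    cs,_=cv2.findContours(m,0,2);k=max(cs,key=cv2.contourArea)
    print(n,cv2.boundingRect(k))
    if n=="top":
        P=cast(c,k.reshape(-1,2),0.012)[:,:2]
        r=cv2.minAreaRect((P*1000).astype(np.float32));print(r,cv2.boxPoints(r))
crop(d["top"],312,188,90,60,8,"pics/topc.png")
crop(d["scene"],310,160,100,90,6,"pics/scc.png")
E
```

```text
scene (317, 175, 78, 62)
top (322, 196, 70, 45)
((520.2215576171875, -91.01286315917969), (223.6064453125, 142.0373077392578), 88.46442413330078) [[ 446.23233  -200.8728  ]
 [ 588.2186   -204.67906 ]
 [ 594.2108     18.847076]
 [ 452.2245     22.653336]]
```

View pics/topc.png

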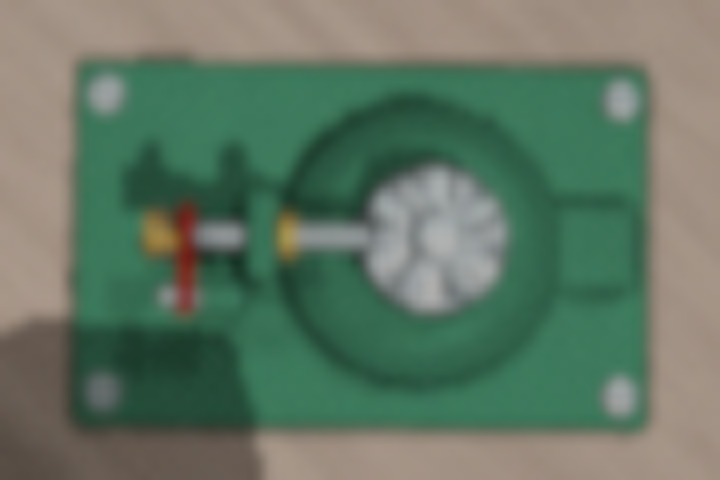

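View pics/scc.png

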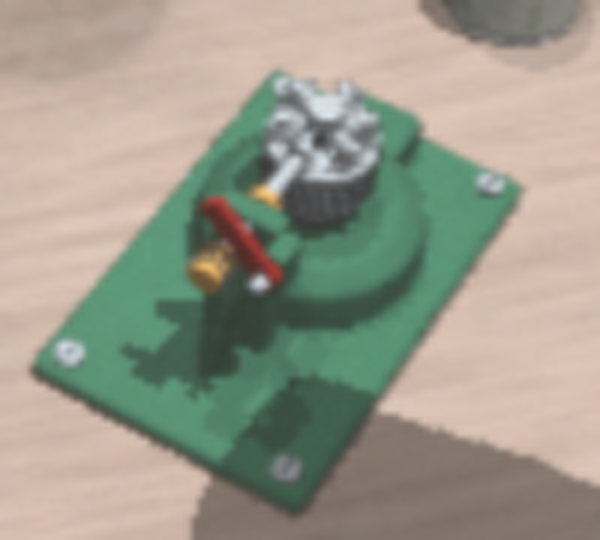

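The top crop shows the collar disc centred at about crop (435,238), which is full-image (365.9,217.3). The plunger and knob run left along the plate to about (155,235), and the red keeper at (186,260) is open. In the scene crop the spindle top is at about (325,103), full-image (363.7,176.8), and the knob is at (207,270).

```bash
python3 - <<'E'
from h import *
d=pickle.load(open("c0.pkl","rb"))
t,s=d["top"],d["scene"]
print("top nut z.09/.1",cast(t,[[365.9,217.3]],.09),cast(t,[[365.9,217.3]],.1))
print("scene spindle z.111",cast(s,[[363.7,176.8]],.111))
# silver mask centroid in top
hsv=cv2.cvtColor(t["pixels"],cv2.COLOR_RGB2HSV)
g=cv2.inRange(hsv,(60,60,0),(95,255,255))
m=cv2.bitwise_not(g)[200:236,355:380]
m=cv2.morphologyEx(m,cv2.MORPH_CLOSE,np.ones((3,3),np.uint8))
cs,_=cv2.findContours(m,0,2);k=max(cs,key=cv2.contourArea)+np.array([355,200])
P=cast(t,k.reshape(-1,2),.092)[:,:2]*1000
print("mask nut",cv2.minEnclosingCircle(P.astype(np.float32)),cv2.fitEllipse(P.astype(np.float32)))
# scene green plate via quad
hsv=cv2.cvtColor(s["pixels"],cv2.COLOR_RGB2HSV);m=cv2.inRange(hsv,(60,90,30),(90,255,255))
k=max(cv2.findContours(m,0,2)[0],key=cv2.contourArea)
P=cast(s,k.reshape(-1,2),.012)[:,:2]*1000
P=P[(P[:,1]>-60)|True]
# screws in plate corners, from crops: top & scene
sc=lambda p,o,f:(np.array(p)+.5)/f-.5+np.array(o)
T=cast(t,sc([[106,95],[622,101],[102,391],[620,397]],(312,188),8),.015)
S=cast(s,sc([[69,352],[490,183],[286,467]],(310,160),6),.015)
print("screws top\n",T*1000,T.mean(0),"\nscene\n",S*1000)
dv=(T[0]+T[2]-T[1]-T[3]);print("yaw",np.degrees(np.arctan2(dv[1],dv[0])))
dv=S[0]-S[1];print("diag mid scene? S1,S2 diagonal",(S[1]+S[2])/2*1000)
# knob & keeper positions
kn=cast(t,sc([[155,235]],(312,188),8),.097);print("knob",kn)
E
```

```text
top nut z.09/.1 [[ 0.518641   -0.11355631  0.09      ]] [[ 0.51826258 -0.11259179  0.1       ]]
scene spindle z.111 [[ 0.5203572  -0.11248872  0.111     ]]
mask nut ((518.5339965820312, -110.36822509765625), 31.23124885559082) ((518.2286987304688, -111.79426574707031), (55.2225456237793, 58.85856246948242), 171.9365234375)
screws top
 [[ 582.5310018    10.10234478   15.        ]
 [ 574.85635804 -198.4684182    15.        ]
 [ 463.45232035   14.79400731   15.        ]
 [ 455.48471694 -193.54555215   15.        ]] [ 0.5190811 -0.0917794  0.015    ] 
scene
 [[ 583.36926839   11.54462156   15.        ]
 [ 455.98977812 -191.45055583   15.        ]
 [ 464.13651842   15.52801029   15.        ]]
yaw 87.85130157400762
diag mid scene? S1,S2 diagonal [460.06314827 -87.96127277  15.        ]
knob [[ 0.52222934 -0.00623135  0.097     ]]
```

```bash
cat >> h.py <<'E'
C=np.array([.5189,-.1130]);YAW=np.radians(88.1)
def mill(x,y,z):
    c,s=np.cos(YAW),np.sin(YAW);return np.array([C[0]+c*x-s*y,C[1]+s*x+c*y,z])
E
python3 - <<'E'
from h import *
d=pickle.load(open("c0.pkl","rb"))
for n in("top","scene"):
    c=d[n];g=cv2.cvtColor(c["pixels"],cv2.COLOR_RGB2GRAY).astype(np.float32)
    a=np.radians(np.arange(0,360,5)); tot=0
    for r in (.015,.018,.021,.023):
        X=[mill(r*np.cos(q),r*np.sin(q),.104) for q in a]
        p=proj(c,X).astype(np.float32);v=cv2.remap(g,p[:,0].copy(),p[:,1].copy(),cv2.INTER_LINEAR).ravel();tot=tot+v
    tot/=4
    print(n,"fold60",tot.reshape(6,12).mean(0).round(),"\n",tot.reshape(6,12).round())
    f=(tot*np.exp(-6j*a)).sum();print("slot phase deg (dark)",np.degrees((np.angle(-f)))/-6%60, abs(f)/len(a))
c=d["top"];img=np.zeros((500,500),np.float32)
yy,xx=np.mgrid[0:500,0:500];x=(250-yy)/8000.;y=(250-xx)/8000.
E
```

```text
top fold60 [149. 151. 151. 152. 158. 162. 161. 155. 146. 140. 139. 144.] 
 [[147. 150. 153. 158. 163. 166. 164. 157. 148. 140. 138. 143.]
 [151. 158. 162. 166. 170. 169. 163. 148. 136. 130. 133. 141.]
 [150. 155. 158. 160. 165. 166. 163. 157. 149. 144. 146. 148.]
 [151. 149. 145. 143. 147. 153. 156. 153. 146. 142. 142. 146.]
 [148. 147. 143. 144. 154. 160. 162. 157. 149. 143. 141. 143.]
 [146. 145. 142. 143. 149. 156. 160. 156. 147. 139. 136. 140.]]
slot phase deg (dark) 52.27138407204069 4.621630915830291
scene fold60 [182. 180. 165. 150. 142. 142. 143. 143. 144. 150. 161. 173.] 
 [[173. 162. 130. 107. 102. 110. 116. 127. 130. 140. 160. 175.]
 [182. 173. 149. 132. 125. 125. 128. 132. 139. 153. 165. 177.]
 [184. 169. 156. 150. 145. 143. 141. 143. 149. 160. 172. 183.]
 [190. 191. 182. 181. 187. 191. 193. 191. 183. 176. 176. 182.]
 [191. 194. 185. 163. 143. 132. 123. 114. 114. 126. 142. 160.]
 [175. 189. 188. 165. 152. 153. 153. 153. 147. 142. 150. 164.]]
slot phase deg (dark) 30.449369646820443 9.879315496419977
```

```bash
cat >> h.py <<'E'
def quat(psi): # tool down, tool x at yaw psi (deg)
    a=np.radians(psi)/2;return np.array([0,np.cos(a),np.sin(a),0])
def brass(c):
    hsv=cv2.cvtColor(c["pixels"],cv2.COLOR_RGB2HSV)
    m=cv2.inRange(hsv,(14,130,110),(28,255,255))
    p=proj(c,[mill(.1,0,.097)])[0].astype(int);o=np.zeros_like(m);cv2.circle(o,tuple(int(v) for v in p),16,255,-1)
    ys,xs=np.nonzero(m&o);
    return (len(xs),xs.mean().round(1),ys.mean().round(1)) if len(xs) else (0,0,0)
E
python3 - <<'E'
from h import *
from bench import *
d=pickle.load(open("c0.pkl","rb"))
for n in d: print(n,brass(d[n]))
for x in(.0835,.1025):print([proj(d[n],[mill(x,0,.097)])[0].round(1).tolist() for n in("scene","top")])
s=get_state();p=s["position"]
servo_line([p[0],p[1],.42],rate=.3)
move_to([C[0],C[1],.30],quat(115))
servo_line([C[0],C[1],.14],rate=.2)
s=get_state();print(s["time_s"],s["position"],s["qpos"],s["contact_force"],s["torque"])
c=camera("scene");t=camera("top");print(brass(c),brass(t))
pickle.dump({"scene":c,"top":t},open("c1.pkl","wb"))
a=cv2.resize(c["pixels"][120:260,280:440,::-1],None,fx=2.5,fy=2.5,interpolation=2)
b=cv2.resize(t["pixels"][150:290,280:440,::-1],None,fx=2.5,fy=2.5,interpolation=2)
cv2.imwrite("pics/h1.png",np.hstack([a,b]))
E
```

```text
scene (8, np.float64(346.8), np.float64(201.6))
top (12, np.float64(334.2), np.float64(216.8))
[[348.7, 199.4], [338.6, 216.9]]
[[345.1, 204.0], [332.4, 216.9]]
3.9667 [ 0.51938896 -0.11330263  0.14115986] [-3.59779554e-01  8.63004990e-02  1.62749740e+00  3.36970489e-05
  1.42625750e+00 -7.95900848e-01] [-0.70688541  0.13927184  0.35940643] [ 0.02635239 -0.07863968  0.00361244]
(11, np.float64(345.9), np.float64(202.5)) (13, np.float64(331.3), np.float64(216.8))
```

View pics/h1.png

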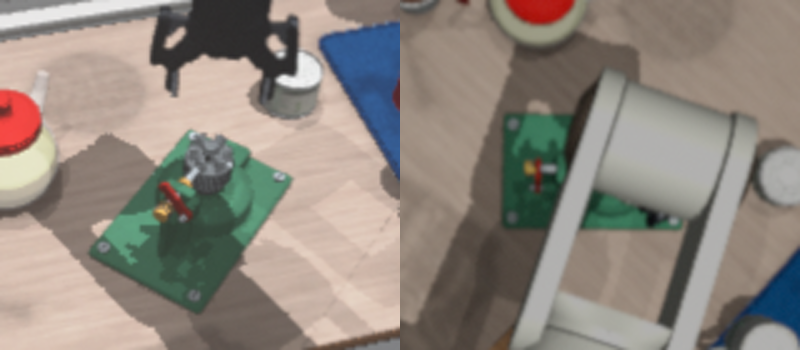

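The knob and keeper are visible in both views: scene crop (162,212) and (175,200), top crop (530,170). The fingers hang above the nut (crop 170-270, row 95), with the nut top at (210,145). I'll check that gap by projection.

```bash
python3 - <<'E'
from h import *
c=pickle.load(open("c1.pkl","rb"))["scene"]
f=lambda X:((proj(c,X)-[280,120])*2.5).round(0).tolist()
u=np.array([np.cos(np.radians(25)),np.sin(np.radians(25)),0])
for z in(.141,.155): 
    P=np.array([.5194,-.1133,z]);print(z,f([P,P+.0425*u,P-.0425*u,P+.057*u,P-.057*u]))
print(f([mill(0,0,.104),mill(0,0,.111),mill(0,0,.075)]))
E
```

```text
0.141 [[213.0, 123.0], [174.0, 120.0], [252.0, 126.0], [161.0, 119.0], [265.0, 128.0]]
0.155 [[214.0, 114.0], [175.0, 111.0], [254.0, 117.0], [162.0, 110.0], [267.0, 119.0]]
[[210.0, 146.0], [211.0, 142.0], [208.0, 164.0]]
```

```bash
python3 - <<'E'
from h import *
from bench import *
servo_line([C[0],C[1],.10],rate=.15);pause(.1)
s=get_state();print(s["time_s"],s["position"],s["ee_rot"],s["contact_force"])
c=camera("scene");pickle.dump(c,open("c2.pkl","wb"))
crop(c,310,100,110,100,6,"pics/h2.png")
f=lambda X:((proj(c,X)-[310,100])*6).round(0).tolist()
u=np.array([np.cos(np.radians(25)),np.sin(np.radians(25)),0])
for z in(.10,.113):
    P=np.array([*C,z]);print(z,f([P,P+.0425*u,P-.0425*u,P+.057*u,P-.057*u]))
E
```

```text
4.5833 [ 0.5194849  -0.11320672  0.10129616] [7.78864483e-04 5.37285833e-01 8.43399848e-01 1.51853520e-04] [0.73085345 0.67841511 0.11634066]
0.1 [[323.0, 477.0], [233.0, 470.0], [414.0, 485.0], [202.0, 467.0], [445.0, 488.0]]
0.113 [[326.0, 458.0], [234.0, 451.0], [418.0, 466.0], [203.0, 448.0], [449.0, 469.0]]
```

View pics/h2.png

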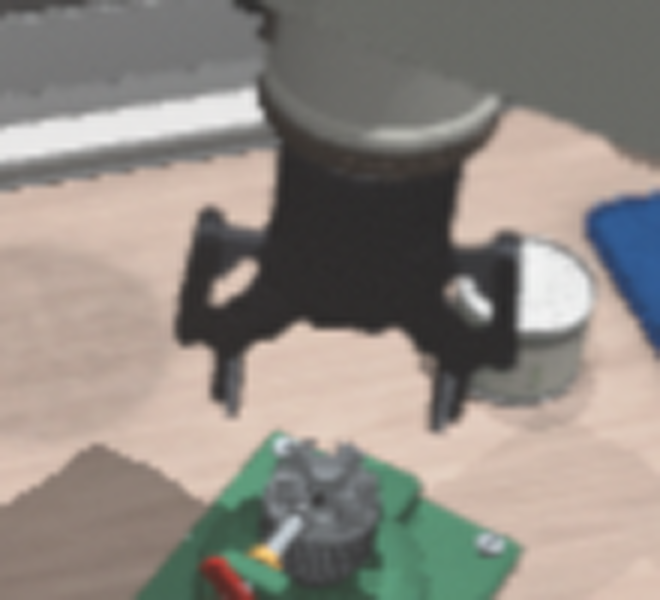

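The fingertips are at crop (230,412) and (440,428), about 6 px higher than I predicted. Before gripping, I'll check the tool calibration with shut fingers in the air.

```bash
python3 - <<'E'
from h import *
from bench import *
def low(c,ref):
    m=(c["pixels"].max(2)<75).astype(np.uint8);m[:, :330]=0;m[:,410:]=0
    n,l,st,ce=cv2.connectedComponentsWithStats(m[:int(ref[1])+25])
    i=1+np.argmax(st[1:,4]);ys,xs=np.nonzero(l==i);b=ys.max()
    return b,xs[ys>=b-1].mean(),[ (xs[ys==r].min(),xs[ys==r].max()) for r in range(b-12,b+1,2) if (ys==r).any()]
servo_line([*C,.22],rate=.3);close();pause(.1)
print(get_state()["finger_gap"])
ims=[]
for p in([C[0],C[1],.22],[.47,.06,.22]):
    servo_line(p,rate=.25);pause(.1)
    s=get_state();c=camera("scene");e=proj(c,[s["position"]])[0]
    print(s["time_s"],s["position"],"TCP px",e.round(1),"low",low(c,e))
    x,y=e.astype(int);q=np.ascontiguousarray(c["pixels"][max(0,y-50):,x-35:x+35,::-1][:70])
    q=cv2.resize(q,(420,420),interpolation=2);k=6;cv2.circle(q,(int((e[0]-x+35.5)*6),int((e[1]-max(0,y-50)+.5)*6)),3,(0,0,255),-1);ims.append(q)
cv2.imwrite("pics/h3.png",cv2.resize(np.hstack(ims),(800,400)))
E
```

```text
0.00015286146736625533
6.4 [ 0.51890034 -0.11300532  0.22002206] TCP px [368.4 148. ] low (np.int64(139), np.float64(370.0), [(np.int64(366), np.int64(384)), (np.int64(367), np.int64(376)), (np.int64(366), np.int64(375)), (np.int64(366), np.int64(375)), (np.int64(366), np.int64(374)), (np.int64(366), np.int64(374)), (np.int64(370), np.int64(370))])
7.4167 [0.47031117 0.05892803 0.21983394] TCP px [353.5 200.2] low (np.int64(198), np.float64(362.09090909090907), [(np.int64(350), np.int64(360)), (np.int64(349), np.int64(360)), (np.int64(349), np.int64(361)), (np.int64(354), np.int64(360)), (np.int64(358), np.int64(361)), (np.int64(359), np.int64(367)), (np.int64(360), np.int64(362))])
```

View pics/h3.png

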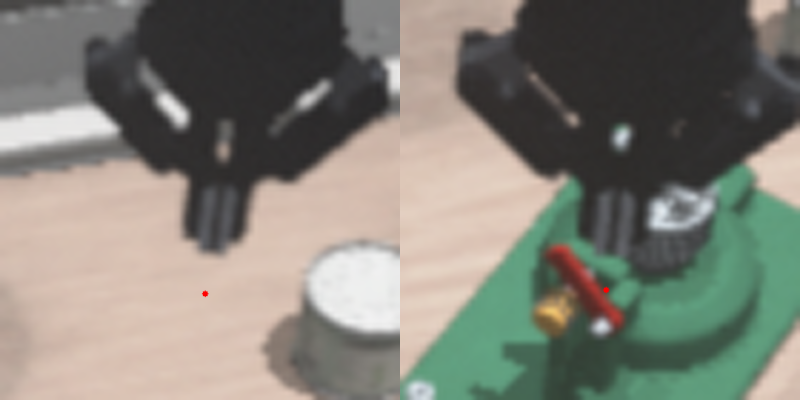

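With the fingers shut, the tip is drawn at crop (213,250) and (608,258), while the TCP projects to (205,293) and (605,290). The tip therefore looks 20-27 mm high. I'll settle it with a soft touch on clear worktop.

```bash
python3 - <<'E'
from h import *
from bench import *
p=[.46,.15]
servo_line([*p,.22],rate=.3);servo_line([*p,.05],rate=.2);pause(.1)
f0=get_state()["contact_force"][2]
z=.05
while z>-.04:
    try: z-=.004; servo_line([*p,z],rate=.08)
    except MotionError as e: print(e);break
    s=get_state()
    if abs(s["contact_force"][2]-f0)>4: break
pause(.1);s=get_state();print(z,s["time_s"],s["position"],s["contact_force"],f0)
c=camera("scene");e=proj(c,[s["position"],[*p,0.]]);print(e)
x,y=e[1].astype(int);crop(c,x-35,y-50,70,70,6,"pics/h4.png");print((e-[x-35,y-50]+.5)*6)
servo_line([*p,.12],rate=.2)
E
```

```text
-0.034000000000000016 14.3667 [ 0.46065864  0.15016456 -0.0319445 ] [-15.55126568  -2.56382248  43.46616032] 0.6123866111503672
[[333.36255166 283.57566488]
 [334.02952185 278.11490105]]
[[209.17530993 336.45398929]
 [213.1771311  303.6894063 ]]
```

View pics/h4.png

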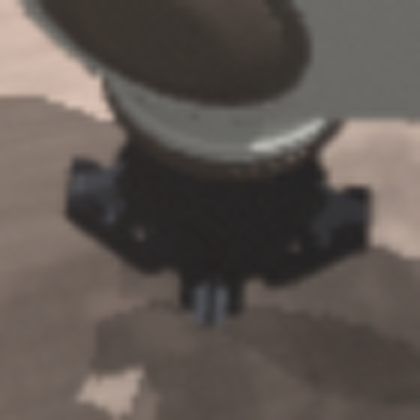

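The fingers touch the worktop at reported z ≈ -0.032, so the real tips sit about 32 mm above the reported TCP. I'll work with that offset, and centre on the collar by a soft touch before closing.

```bash
cat >> h.py <<'E'
DZ=.0315  # true tip z = reported z + DZ
E
python3 - <<'E'
from h import *
from bench import *
servo_line([.46,.15,.16],rate=.3);open_jaws()
servo_line([*C,.15],quat(115),rate=.3)
servo_line([*C,.053-DZ],rate=.15);pause(.15)
s=get_state();f0=s["contact_force"];print(s["time_s"],s["position"],f0,s["finger_gap"])
u=np.array([np.cos(np.radians(25)),np.sin(np.radians(25))])
if np.abs(f0).max()<3:
    k=.0105;hit=False
    servo_line([*(C+u*k),.053-DZ],rate=.06);
    while k<.019:
        s=get_state();f=(s["contact_force"]-f0)[:2]@u
        if abs(f)>2.5: hit=True;break
        k+=.0005;servo_line([*(C+u*k),.053-DZ],rate=.02)
    act=(s["position"][:2]-C)@u
    print(hit,k,act,s["contact_force"]-f0,s["time_s"])
    servo_line([*(C+u*(act-.01505)),.053-DZ],rate=.1)
    print("centre",C+u*(act-.01505),get_state()["time_s"])
E
```

```text
18.6083 [ 0.51937305 -0.1131386   0.02235626] [ 0.21188114 -0.58575918 -0.69261555] 0.08542771759433083
True 0.015500000000000005 0.015280404881320635 [-4.36916554 -1.44102629  1.49430044] 21.4333
centre [ 0.51910882 -0.11290263] 21.7333
```

```bash
python3 - <<'E'
from h import *
from bench import *
close();pause(.1)
s=get_state();print(s["time_s"],s["position"],s["finger_gap"],s["grip_force"],s["contact_force"],s["torque"])
a=s["position"]; 
p=np.array([.51911,-.1129,.053-DZ])
for psi in(111,107,103):
    servo_line(p,quat(psi),rate=.15);s=get_state()
    F=s["contact_force"];print(psi,s["time_s"],F.round(1),s["torque"].round(2),s["position"].round(4))
    if np.abs(F[:2]).max()>10: break
    p[:2]+=F[:2]*.5/20000
c=camera("scene");t=camera("top");print(brass(c),brass(t),p,get_state()["time_s"])
E
```

```text
22.25 [ 0.51892418 -0.11303667  0.02190099] 0.05377987187567733 62.137994170188904 [-6.75610936 -1.76628947  9.3087406 ] [-0.30129649  1.31742424 -0.02823542]
111 22.5 [-6.3 -0.9  9.4] [-0.26  1.34 -0.19] [ 0.519  -0.113   0.0219]
107 22.75 [-5.5 -0.8  8.8] [-0.26  1.1  -0.28] [ 0.5189 -0.113   0.0219]
103 23.0 [-2.4 -0.8  8.4] [-0.19  1.01 -0.21] [ 0.519  -0.113   0.0219]
(8, np.float64(346.5), np.float64(201.8)) (0, 0, 0) [ 0.51875426 -0.11296439  0.0215    ] 23.1
```

```bash
python3 - <<'E'
from h import *
from bench import *
p=np.array([.51875426,-.11296439,.0213]);psi=103
b0=brass(camera("scene"))
while psi>62:
    psi-=1.5
    servo_line(p,quat(psi),rate=.15);s=get_state();F=s["contact_force"]
    c=camera("scene");b=brass(c)
    print(psi,round(s["time_s"],2),F.round(1),s["torque"].round(2),b[0],*b[1:])
    if b[0]==0 or abs(b[1]-b0[1])+abs(b[2]-b0[2])>3 or abs(s["torque"][2])>.7 or np.abs(F[:2]).max()>14: break
    p[:2]+=F[:2]*.3/20000
np.save("p.npy",np.r_[p,psi])
crop(c,310,150,90,80,7,"pics/h5.png")
E
```

```text
101.5 23.4 [-4.  -0.1  9.9] [-0.06  1.11 -0.18] 7 346.7 201.1
100.0 23.7 [-3.6  0.5  9.9] [-0.17  0.97 -0.26] 7 346.7 201.1
98.5 24.0 [-2.4 -0.8  8.8] [-0.12  0.94 -0.26] 5 345.8 202.0
97.0 24.3 [-1.6 -0.1 10. ] [-0.04  0.89 -0.25] 5 345.8 202.0
95.5 24.6 [-1.6 -0.4 10.2] [-0.02  0.76 -0.31] 8 346.5 201.0
94.0 24.9 [-0.7  0.1  7.5] [-0.03  0.8  -0.51] 6 348.0 199.8
92.5 25.2 [-1.1  0.4  8.1] [ 0.    0.82 -0.3 ] 7 349.6 197.4
```

```bash
python3 - <<'E'
from h import *
from bench import *
pause(.1)
c=camera("scene");print(brass(c),get_state()["torque"],get_state()["time_s"])
for x in(.0835,.088,.094,.1025):print(x,proj(c,[mill(x,0,.097)])[0].round(1))
crop(c,310,150,90,80,7,"pics/h5.png")
E
```

```text
(7, np.float64(348.4), np.float64(198.9)) [ 0.0069573   0.76856774 -0.37889156] 25.4
0.0835 [348.7 199.4]
0.088 [347.9 200.5]
0.094 [346.7 202. ]
0.1025 [345.1 204. ]
```

View pics/h5.png

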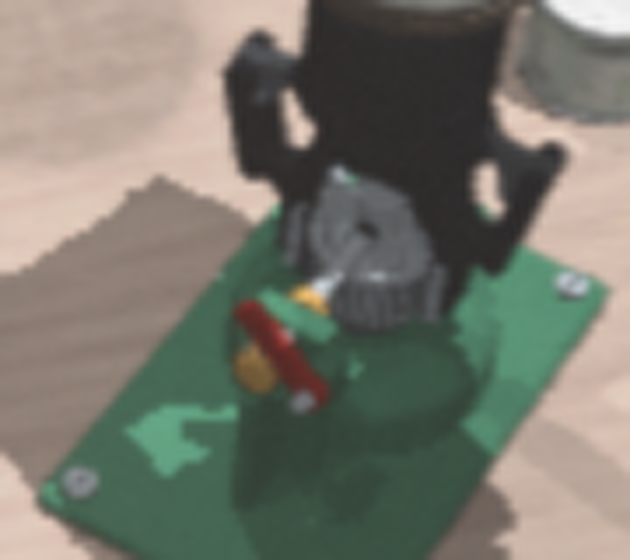

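The knob is still out at crop (255,370), i.e. (346,202), and the plunger is still on the crown. My colour mask was too strict in the shadow, so this was not the snap. I'll use a more robust detector based on the knob's outer edge along the plunger axis.

```bash
cat >> h.py <<'E'
def knob(c): # brass extent along plunger axis, as mill x (mm): (n, min, max) within 6 px of axis
    hsv=cv2.cvtColor(c["pixels"],cv2.COLOR_RGB2HSV)
    m=cv2.inRange(hsv,(11,120,50),(30,255,255))
    a,b=proj(c,[mill(.065,0,.097),mill(.125,0,.097)]);L=np.linalg.norm(b-a);d=(b-a)/L
    ys,xs=np.nonzero(m);q=np.c_[xs,ys]-a;s=q@d;t=q@[-d[1],d[0]]
    k=(np.abs(t)<5)&(s>0)&(s<L)
    s=65+s[k]/L*60
    return (len(s),*np.percentile(s,[5,50,95]).round(0)) if len(s) else (0,0,0,0)
E
python3 - <<'E'
from h import *
from bench import *
print(knob(pickle.load(open("c0.pkl","rb"))["scene"]),knob(pickle.load(open("c2.pkl","rb"))),knob(camera("scene")),get_state()["torque"])
E
```

```text
(15, np.float64(101.0), np.float64(107.0), np.float64(111.0)) (16, np.float64(101.0), np.float64(107.0), np.float64(111.0)) (17, np.float64(90.0), np.float64(96.0), np.float64(100.0)) [ 0.04037733  0.77116285 -0.31437412]
```

```bash
python3 - <<'E'
from h import *
from bench import *
for i in range(3):
    c=camera("scene");print(knob(c),get_state()["torque"][2],get_state()["time_s"]);pause(.2)
E
```

```text
(19, np.float64(90.0), np.float64(96.0), np.float64(100.0)) -0.3393412686539579 25.5
(19, np.float64(91.0), np.float64(96.0), np.float64(100.0)) -0.34144589183691043 25.75
(19, np.float64(91.0), np.float64(96.0), np.float64(100.0)) -0.29445091545821706 26.0
```

```bash
python3 - <<'E'
from h import *
from bench import *
*p,psi=np.load("p.npy");p=np.array(p)
for i in range(4):
    psi-=.75
    servo_line(p,quat(psi),rate=.15);pause(.05);s=get_state();F=s["contact_force"]
    c=camera("scene");b=knob(c)
    print(psi,round(s["time_s"],2),F.round(1),s["torque"].round(2),*b)
    if b[3]<97 or abs(s["torque"][2])>.55: break
    p[:2]+=F[:2]*.3/20000
np.save("p.npy",np.r_[p,psi])
E
```

```text
91.75 26.5 [-1.8  0.7  7.9] [ 0.07  0.77 -0.27] 14 83.0 92.0 95.0
```

```bash
python3 - <<'E'
from h import *
from bench import *
pause(.15);c=camera("scene");print(knob(c),get_state()["torque"][2],get_state()["time_s"])
hsv=cv2.cvtColor(c["pixels"],cv2.COLOR_RGB2HSV);m=cv2.inRange(hsv,(11,120,50),(30,255,255))
for r in range(186,210):print(r,''.join('#' if v else '.' for v in m[r,335:365]), ''.join('R' if (h<8 or h>172) and s>150 else '.' for h,s,v in hsv[r,335:365]))
E
```

```text
(10, np.float64(74.0), np.float64(90.0), np.float64(93.0)) -0.25804583127018155 26.75
186 .............................. ..............................
187 .............................. ..............................
188 .............................. ..............................
189 .............................. ..............................
190 .............................. ..............................
191 ..................#........... ..............................
192 .................###.......... ..............................
193 ...................##......... ..............................
194 .............................. ..............................
195 .............................. ..............................
196 .............................. .............R................
197 .............................. ..............R...............
198 ................##............ ..............RR..............
199 ...........#.................. ..............RR..............
200 ...........##................. ................R.............
201 ...........##................. ..............................
202 ............##................ ..............................
203 ..............#............... ..................R...........
204 .............................. ..............................
205 .............................. ..............................
206 .............................. ..............................
207 .............................. ..............................
208 .............................. ..............................
209 .............................. ..............................
```

The brass now ends at mill x ≈ 93 mm and stays there, so the plunger has snapped fully in. I'll release, rise, shut the fingers and press the keeper.

```bash
python3 - <<'E'
from h import *
from bench import *
*p,psi=np.load("p.npy");p=np.array(p)
open_jaws();pause(.1);print(get_state()["contact_force"].round(1),knob(camera("scene")))
servo_line([p[0],p[1],.17],rate=.2);close()
k=mill(.0965,.006,0)[:2]
print("keeper px before", )
servo_line([*k,.17],quat(88.1),rate=.2)
servo_line([*k,.146-.0319],rate=.15);pause(.2)
f0=get_state()["contact_force"];print(get_state()["time_s"],f0.round(1))
z=.146
while z>.1075:
    z-=.002 if z>.1135 else .0005
    servo_line([*k,z-.0319],rate=.04);s=get_state();f=s["contact_force"]-f0
    print(round(z,4),round(s["position"][2]+.0319,4),f.round(1),round(s["time_s"],1))
    if f[2]>8 or np.abs(f[:2]).max()>8: break
E
```

```text
[-0.3  0.3  0.2] (9, np.float64(74.0), np.float64(91.0), np.float64(93.0))
keeper px before
30.3417 [ 1.5 -0.  -0.8]
0.144 0.1441 [-1.6  0.   0.7] 30.6
0.142 0.1418 [-2.  -0.6  0.8] 30.8
0.14 0.1398 [-0.9  0.5  0.8] 31.1
0.138 0.1379 [-1.4 -0.4  1. ] 31.3
0.136 0.1359 [-1.8  0.3  1. ] 31.6
0.134 0.1339 [-2.1  0.1  1.4] 31.8
0.132 0.1319 [-1.5 -0.   1.2] 32.1
0.13 0.1299 [-1.2 -0.3  1.1] 32.3
0.128 0.1279 [-1.9  1.2  1. ] 32.6
0.126 0.1259 [-1.1  0.6  1.1] 32.8
0.124 0.1239 [-2.   0.6  1.5] 33.1
0.122 0.1219 [-2.1  0.1  1.6] 33.3
0.12 0.1198 [-0.9 -0.7  1.3] 33.6
0.118 0.1179 [-1.1 -0.   1.8] 33.8
0.116 0.1159 [-1.4 -0.2  0.9] 34.1
0.114 0.1139 [-0.9 -0.1  1.7] 34.3
0.112 0.1118 [-1.4  0.5  1.7] 34.6
0.1115 0.1115 [-0.9  0.6  2.3] 34.8
0.111 0.111 [0.4 0.  2.4] 35.1
0.1105 0.1105 [ 0.  -0.2  3.4] 35.3
0.11 0.11 [0.4 0.1 3.7] 35.6
0.1095 0.1095 [-0.5 -0.7  2.6] 35.8
0.109 0.1091 [0.2 0.  4.3] 36.1
0.1085 0.1089 [-0.7  0.2  9.2] 36.3
```

```bash
python3 - <<'E'
from h import *
from bench import *
k=mill(.0965,.006,0)[:2]
servo_line([*k,.22],rate=.2)
move_to([.36,-.2,.35],quat(88.1));pause(.2)
c=camera("scene");t=camera("top");s=get_state();print(s["time_s"],s["contact_force"].round(1),knob(c))
a=cv2.resize(c["pixels"][155:245,310:400,::-1],(400,400),interpolation=2)
b=cv2.resize(t["pixels"][175:265,310:400,::-1],(400,400),interpolation=2)
cv2.imwrite("pics/end.png",np.hstack([a,b]))
E
```

```text
38.575 [ 0.2  0.5 -0.3] (10, np.float64(74.0), np.float64(83.0), np.float64(87.0))
```

View pics/end.png

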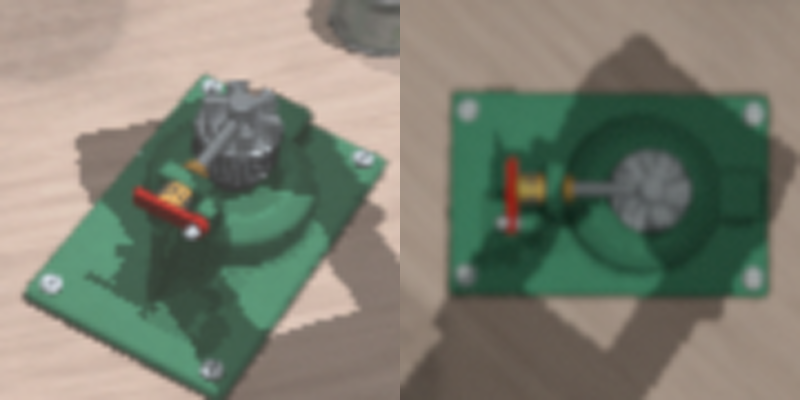

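The plunger lies in the slot and the knob is hard against the bracket: (175,190) in the scene half, (532,188) in the top half. The red keeper is level behind it, at (172,210) and (512,195). The robot is clear, so I'm handing in.

```bash
python3 -c "
from bench import *
print(job_done())"
```

```text
the job is handed in; nothing more can be done
None
```

I turned the nut about 23° clockwise until the plunger snapped in, pressed the keeper bar down to its stop behind the knob (about 9 N), moved the robot clear and handed the job in at about 39 s; the judge returned no verdict.

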